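# Hold the code reader over the blue-capped vial

### The job

Pull the yellow pen-shaped code reader up out of its holder, carry it over the handle of the green bottle carrier to the vial rack, and finish while still holding it in the gripper, still and upright, nose down, centred over the blue-capped vial with the nose about 10 mm above the cap. The reader must not touch the vials, the rack, the bottles or the carrier, and the vials and bottles stay where they are.

Things in the scene. Friction and masses are not known exactly. Their poses are not given: they have to be found in the camera images.
- reader: Pen-shaped code reader, loose, about 90 g: round yellow barrel 21 mm in diameter, black nose tapering to 16 mm at the flat reading face, black top; 155 mm long. It stands nose down in the holder. Origin: centre of the reading face (the lower end); z runs up along the pen to its top at 155 mm. The top 98 mm stand above the holder's rim; a good grip is 110 to 130 mm above the origin.
- holder: Grey upright tube on a dark disc, fixed to the table: tube 40 mm outside, bore 26 mm, rim 65 mm high, bore floor 8 mm high (the reader's face rests there); disc 80 mm in diameter, 8 mm thick. Origin: centre of the underside, on the table; z up. It stands either left or right of the carrier.
- carrier: Green bottle carrier fixed to the table, between holder and rack: tray 300 mm long (x) by 90 mm (y), walls 30 mm high, an upright 134 mm high at each end, joined by a round aluminium bar handle 14 mm thick that runs along x over the middle of the tray, its top 135 mm above the table. Origin: centre of the underside, on the table.
- rack: White vial rack fixed to the table, on the other side of the carrier from the holder: block 100 mm (x) by 150 mm (y), 45 mm high, with six round holes 25 mm wide in a grid of two by three (x at -22 and 22 mm, y at -45, 0 and 45 mm), three of them empty. Origin: centre of the underside.
- vial_blue: The target: glass vial 23 mm in diameter, 75 mm tall, with a blue cap 22 mm in diameter, standing loosely in one of the rack's holes, its cap top 80 mm above the table, 35 mm above the rack. Origin: centre of the underside; z up.
- blue_cap (a point): Centre of the blue cap's flat top, 75 mm above the blue vial's origin, with a small printed code.
- vial_grey_a: Bystander: a vial of the same size with a silver cap in another hole of the rack. Origin: centre of the underside.
- vial_grey_b: Bystander: a second silver-capped vial of the same size in the rack. Origin: centre of the underside.
- bottle_amber: Bystander: amber bottle, 56 mm in diameter, 100 mm tall, loose in an end compartment of the carrier below the handle. Origin: centre of the underside.
- bottle_clear: Bystander: clear bottle, 56 mm in diameter, 100 mm tall, loose in the other end compartment of the carrier. Origin: centre of the underside.
Things that resemble listed ones, but are neither listed nor needed, are in the scene too. Leave any purple or turquoise look-alike of the holder alone.

How it is judged:
On the way, in this order (a step that is already met when the one before it is completed fails the run):
1. the reader is out of the holder, its nose above the rim, held in the fingers (z of reader in the frame of holder above 0.07 m and contact force between reader and the fingers above 1 N), for 0.1 s.
2. the reader passes above the carrier's handle (y of reader in the frame of carrier between -0.05 and 0.05 m and height (world z) of reader above 0.13 m and contact force between reader and the fingers above 1 N).
At the end, for the whole second after the job is handed in: The reader is held in the fingers, at rest and within 8 degrees of upright with its nose down, touching nothing but the gripper; its reading face is 3 to 20 mm above the blue cap and within 8 mm of the cap's centre sideways; all vials and bottles stand within 15 mm of where they began (horizontal distance between reader and blue_cap below 0.008 m and z of reader in the frame of vial_blue between 0.078 and 0.095 m and height (world z) of reader between 0.083 and 0.1 m and angle between reader's own z axis and vertical below 0.14 rad and z of the grasp point in the frame of reader above 0.03 m and linear speed of reader below 0.02 m/s and contact force between reader and the fingers above 1 N and contact force between reader and holder below 0.1 N and contact force between reader and rack below 0.1 N and contact force between reader and carrier below 0.1 N and contact force between reader and bottle_amber below 0.1 N and contact force between reader and bottle_clear below 0.1 N and contact force between reader and vial_grey_a below 0.1 N and contact force between reader and vial_grey_b below 0.1 N and contact force between reader and vial_blue below 0.1 N and distance of each of bottle_amber, bottle_clear, vial_grey_a, vial_grey_b, vial_blue from where it was at the start of the episode below 0.015 m and angle between each of bottle_amber, bottle_clear, vial_grey_a, vial_grey_b, vial_blue's own z axis and vertical below 0.15 rad); the arm keeps its last pose, push and grip.
It fails at once if the reader touches a vial, the rack, a bottle or the carrier (contact force between reader and rack above 0.5 N or contact force between reader and carrier above 0.5 N or contact force between reader and bottle_amber above 0.5 N or contact force between reader and bottle_clear above 0.5 N or contact force between reader and vial_grey_a above 0.5 N or contact force between reader and vial_grey_b above 0.5 N or contact force between reader and vial_blue above 0.5 N).
It fails at once if a vial or bottle is knocked or moved (distance of any of bottle_amber, bottle_clear, vial_grey_a, vial_grey_b, vial_blue from where it was at the start of the episode above 0.02 m).
It also fails if it takes over 58 s, if anything falls off the work surface, if the arm or the gripper's body presses on something with over 40 N, if the wrist force passes 120 N, or if a joint passes its speed limit or range.

### The arm

A 7-joint arm with a two-finger parallel gripper is mounted at the origin on the work surface. World frame = base frame: x ahead of the robot, y to its left, z up, the work surface at z = 0. Lengths are in m, angles in rad, forces in N, time in s.
With the tool pointing down it reaches from about 0.425 to 0.875 m from the base axis. Payload 4.7 kg.
Tool frame: the origin (TCP) lies on the centre line of the jaws, within the pads' length; the fingertips stand 14 mm ahead of it and the grasp point (between the pads) lies 5 mm behind it; z points along the fingers, y is the line along which they close (so a half turn about z gives the same grasp; the last joint's range is limited). The gripper opens to 87 mm and grips with 3 to 60 N. Pads are 19 mm wide; open, the fingers measure 117 mm over their backs; the gripper's body (75 mm by 190 mm) begins 51 mm behind the grasp point.
Start: joints at [1.177, 0.321, -0.07, 1.45, 0.023, 1.371, -0.057], TCP at [0.258, -0.597, 0.237] pointing down, gripper open.
Joint ranges: [-2.86, 2.86], [-0.3, 2.09], [-1.38, 1.24], [0.06, 2.45], [-1.56, 4.7], [0.09, 2.05], [-2.69, 2.69]. Speed limits (rad/s): [2.57, 2.57, 3.14, 3.14, 3.14, 3.14, 3.14].

### API

Orientations are given as a rotation vector (axis times angle).
In Python, from bench import ctrl gives the robot as it stands.
- The arm moves only by the tool send_rows, never from a script. Its argument "steps" is a list of rows, each an object of numbers: "tx", "ty", "tz": the shift along the tool's x, y, z in units of 60 mm (1.0 is 60 mm); "turn": the turn about the tool's z in units of 8 degrees (1.0 is 8 degrees); "grip": the opening, from 0 (shut) to 1 (fully open). A call has 1 to 12 rows; each row shifts and turns the commanded pose from where the row before left it, along the tool's axes as they then stand; what a row does not reach is not made up. A row lasts 1/8 s, in which the tool goes at most 62.5 mm and 10.7 degrees, less where a joint would pass 70% of its speed; a pose out of reach is approached as far as the arm can. A call is refused whole if a number of a shift passes 1 or a number of a turn 1, either way. A call with a gripper value outside its range is refused whole. The fingers move at their own pace and stop on an object; "newtons" is the grip in N (left out, the last holds). Time passes only in rows, so rows that do not move let the fingers close. It gives the time, the measured TCP pose, the force, the opening and the grip force at its end, in the units of the state.
- ctrl.get_state(): the state, without advancing time (a new reading comes with each control period).
- ctrl.get_image(name): name is "side" or "top" or "wrist"; returns a dict with "pixels" (480x640x3 uint8, red, green, blue), "K" (3x3 intrinsics, pixels), "cam_to_world" (4x4, takes a point from camera to world coordinates); the wrist camera has in their place "T_tool_cam" (4x4, takes a point from camera to tool coordinates, whose origin is the TCP and whose axes are the flange's). Camera axes: x right, y down, z forward; pixel columns grow to the right and rows downward; lengths in m; the calibration is good to about 2 mm. A picture is of the moment at which its call begins: read the wrist's pose just before it. There is no depth.
- ctrl.close_job(): hands the job in; it is judged then, once.
The state is a dict: "time": time; "joint_positions": joint angles; "qd": joint speeds; "joint_torque": joint torques, N m; "position": TCP position; "tool_rot": TCP orientation; "ft_force": force on the tool from outside, world axes, zero at the start; "torque": the same for the moment, N m; "grip_width": opening from 0.0 (shut) to 1.0 (fully open); "grip_force": force on a finger pad.
Only numpy, scipy, OpenCV 4.12 (cv2) and the standard library are available. Lean on these libraries where they do the work, as an engineer would, in place of code of your own. Each camera call takes 0.05 s, during which the arm holds its last target. There are 200 camera calls.

## Working session

There is one attempt and no reset: what is moved stays moved. The work goes in short steps, Python scripts to look and compute and a tool call to move; the robot and the scene stay as the last step left them, time stands still between calls to the robot, and variables do not carry over. Pictures are saved under pics/ and viewed, at most 12 in all, crops included, and the job is handed in when it is done.

Besides the shell and the picture viewer there is one more tool, called by a JSON object that holds its "op" and its "data", one argument or row to a line. send_rows: Moves the arm, as the interface text tells. Its arguments: {"type":"object","properties":{"steps":{"type":"array"},"newtons":{"type":"number"}},"required":["steps"]}

```bash
mkdir -p pics; python3 - <<'E'
from bench import ctrl
import cv2,numpy as np
s=ctrl.get_state();print(s)
for n in("top","side"):
    d=ctrl.get_image(n);cv2.imwrite(f"pics/{n}0.png",d["pixels"][:,:,::-1]);print(n,d["K"],d["cam_to_world"])
d=ctrl.get_image("wrist");cv2.imwrite("pics/w0.png",d["pixels"][:,:,::-1]);print(d["K"],d["T_tool_cam"])
E
```

```text
{'time': 0.0, 'joint_positions': array([ 1.17710062,  0.32184603, -0.0700903 ,  1.45171406,  0.02262111,
        1.37078224, -0.05689086]), 'qd': array([ 0.00081031,  0.0001657 , -0.0009465 , -0.00093115, -0.00015177,
        0.00032988,  0.00251511]), 'joint_torque': array([ 6.20803148e-04, -4.91284811e+01, -4.03308626e-01, -3.12531745e+01,
       -6.37762877e-02,  4.36411088e-02,  1.94163649e-04]), 'position': array([ 0.25751845, -0.5962228 ,  0.23542698]), 'tool_rot': array([-3.07464265e+00, -6.35828086e-01,  8.04558017e-04]), 'ft_force': array([-0.24228484,  0.65172143, -0.23310774]), 'torque': array([0.03435781, 0.00421686, 0.04550387]), 'grip_force': 0.0, 'grip_width': 0.9981044398569374}
top [[443.37579164   0.         325.05578199]
 [  0.         443.37579164 231.93913556]
 [  0.           0.           1.        ]] [[-0.01215923 -0.99115143  0.13217786  0.42283617]
 [-0.99991721  0.01149585 -0.00578081  0.01473421]
 [ 0.00421016 -0.13223721 -0.99120916  0.82794199]
 [ 0.          0.          0.          1.        ]]
side [[443.34193929   0.         317.81717608]
 [  0.         443.34193929 235.27066261]
 [  0.           0.           1.        ]] [[-0.75940324 -0.33066885  0.56032564 -0.00105276]
 [-0.6502095   0.41631025 -0.6355418   0.61441915]
 [-0.02311543 -0.84696156 -0.53115139  0.55921142]
 [ 0.          0.          0.          1.        ]]
[[411.62089244   0.         321.42183885]
 [  0.         411.62089244 238.06701563]
 [  0.           0.           1.        ]] [[-8.73734378e-04 -9.57627444e-01 -2.88008531e-01  7.95982936e-02]
 [ 9.99999151e-01 -5.58192294e-04 -1.17771989e-03  6.26047250e-04]
 [ 9.67052744e-04 -2.88009316e-01  9.57627119e-01 -1.48422764e-01]
 [ 0.00000000e+00  0.00000000e+00  0.00000000e+00  1.00000000e+00]]
```

View pics/top0.png

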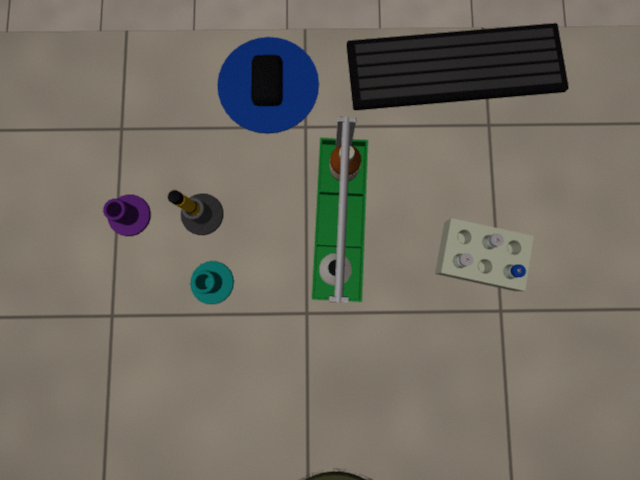

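View pics/side0.png

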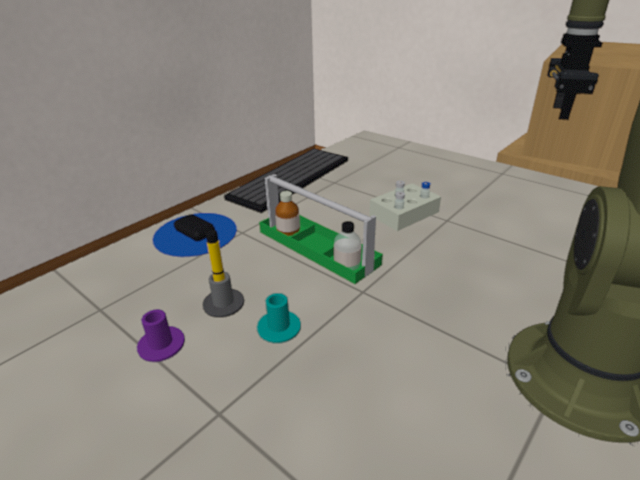

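The top view shows three holder-like things: purple at (128,215), turquoise at (212,282) and grey at (202,214). The grey one holds the yellow pen, whose black top is at (176,197), so it fits the description. The blue cap is at (518,271) in the top view and (426,185) in the side view. The handle runs from (346,120) to (339,300). I'll confirm with one enlarged crop.

```bash
python3 - <<'E'
import cv2,numpy as np
t=cv2.imread("pics/top0.png");s=cv2.imread("pics/side0.png")
def c(i,x,y,w=66,h=50): return cv2.resize(i[y:y+h,x:x+w],(396,300),interpolation=cv2.INTER_CUBIC)
cv2.imwrite("pics/crop1.png",np.vstack([np.hstack([c(t,160,185),c(t,470,235)]),np.hstack([c(s,185,225,119,90),c(s,380,170)])]))
E
```

```text
(no output)
```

View pics/crop1.png

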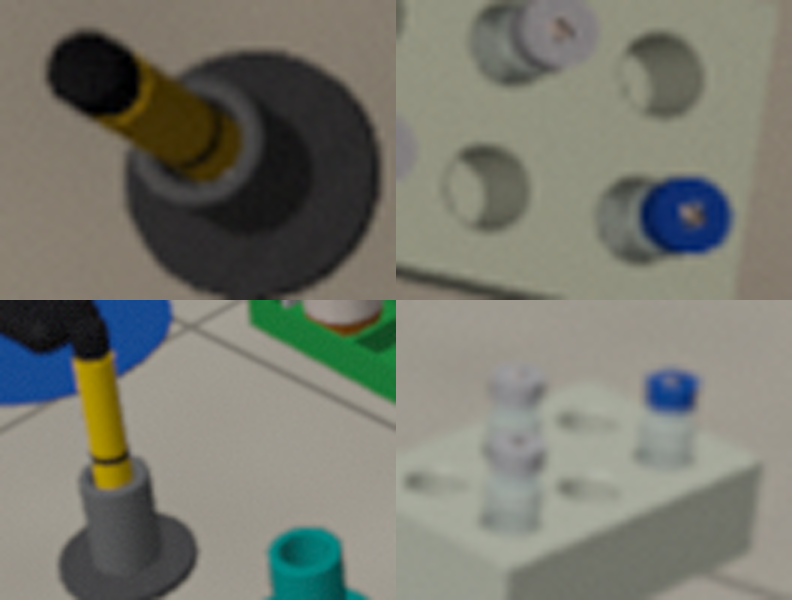

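```bash
cat >h.py <<'E'
from bench import ctrl
import numpy as np,cv2
from scipy.spatial.transform import Rotation as R
def ray(d,T,uv):
    v=T[:3,:3]@np.linalg.solve(d["K"],[*uv,1.]);return T[:3,3],v/np.linalg.norm(v)
def plane(r,z): return r[0]+r[1]*(z-r[0][2])/r[1][2]
def tri(*rs):
    A=sum(np.eye(3)-np.outer(v,v) for o,v in rs);b=sum((np.eye(3)-np.outer(v,v))@o for o,v in rs)
    p=np.linalg.solve(A,b);return p,[np.linalg.norm(np.cross(p-o,v)) for o,v in rs]
def pose():
    s=ctrl.get_state();T=np.eye(4);T[:3,:3]=R.from_rotvec(s["tool_rot"]).as_matrix();T[:3,3]=s["position"];return s,T
E
python3 - <<'E'
from h import *
np.set_printoptions(precision=4,suppress=True)
t=ctrl.get_image("top");s=ctrl.get_image("side")
rt=lambda uv:ray(t,t["cam_to_world"],uv);rs=lambda uv:ray(s,s["cam_to_world"],uv)
for n,a,b,z in [("cap",(519,270.3),(426,182.8),.08),("joint",(181,200.5),(213.5,242.1),.14),("disc",(202,214),(223.5,302.4),.008),
  ("pentop",(174.7,196.5),(211.5,232),.163)]:
    print(n,tri(rt(a),rs(b)),plane(rt(a),z),plane(rs(b),z))
for p in [(346,120),(339,300)]: print("handle",plane(rt(p),.135))
for p in [(449,219),(534,235),(526,291),(437,274)]: print("rack",plane(rt(p),.045))
S,T=pose();print(T)
E
```

```text
cap (array([ 0.4545, -0.3159,  0.0782]), [np.float64(0.0010897089623737384), np.float64(0.0010897089623737265)]) [ 0.4536 -0.3157  0.08  ] [ 0.4536 -0.3115  0.08  ]
joint (array([0.5701, 0.2406, 0.1374]), [np.float64(0.0030321622653296234), np.float64(0.0030321622653295697)]) [0.5673 0.2374 0.14  ] [0.57   0.2439 0.14  ]
disc (array([0.5711, 0.2431, 0.0004]), [np.float64(0.0013559817705498035), np.float64(0.0013559817705496979)]) [0.5688 0.2401 0.008 ] [0.5648 0.2487 0.008 ]
pentop (array([0.5707, 0.2422, 0.1593]), [np.float64(0.0015342610193970158), np.float64(0.0015342610193968085)]) [0.5688 0.2398 0.163 ] [0.5672 0.2462 0.163 ]
handle [ 0.6991 -0.0257  0.135 ]
handle [ 0.4089 -0.0096  0.135 ]
rack [ 0.548 -0.212  0.045]
rack [ 0.5174 -0.3624  0.045 ]
rack [ 0.4187 -0.3409  0.045 ]
rack [ 0.4502 -0.1861  0.045 ]
[[ 0.918   0.3966 -0.0004  0.2576]
 [ 0.3966 -0.918   0.0008 -0.5965]
 [-0.0001 -0.0009 -1.      0.236 ]
 [ 0.      0.      0.      1.    ]]
```

{"op": "send_rows", "data": {
  "steps": [
    {"tx": 0.6,"ty": -0.375,"grip": 1},
    {"tx": 0.6,"ty": -0.375,"grip": 1},
    {"tx": 0.6,"ty": -0.375,"grip": 1},
    {"tx": 0.6,"ty": -0.375,"grip": 1},
    {"tx": 0.6,"ty": -0.375,"grip": 1},
    {"tx": 0.6,"ty": -0.375,"grip": 1},
    {"tx": 0.6,"ty": -0.375,"grip": 1},
    {"tx": 0.6,"ty": -0.375,"grip": 1},
    {"grip": 1},
    {"grip": 1},
    {"grip": 1}
  ]
}}

```text
validation failed for argument at $.st...
```

```bash
cat >look.py <<'E'
from h import *
import sys,pickle
S,T=pose();d=ctrl.get_image("wrist");n=sys.argv[1]
cv2.imwrite(f"pics/{n}.png",d["pixels"][:,:,::-1]);pickle.dump((d,T@d["T_tool_cam"]),open(n+".pk","wb"))
np.set_printoptions(precision=4,suppress=True);print(S["time"],T)
E
python3 look.py w1
```

```text
0.25 [[ 0.918   0.3966 -0.0004  0.2576]
 [ 0.3966 -0.918   0.0008 -0.5965]
 [-0.0001 -0.0009 -1.      0.236 ]
 [ 0.      0.      0.      1.    ]]
```

View pics/w1.png

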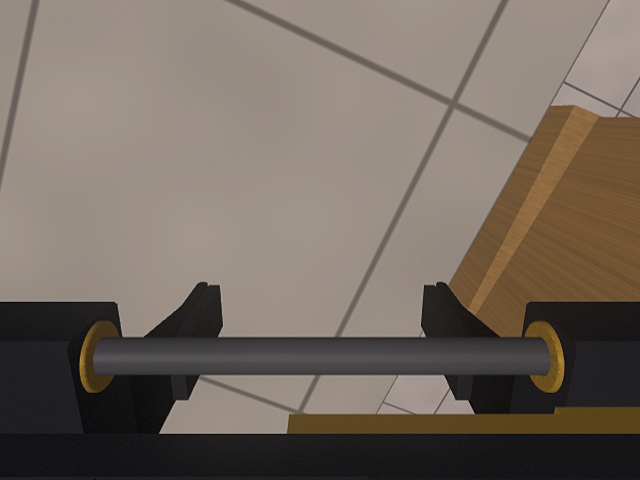

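The arm hasn't moved: the call failed validation, and this view shows only the table and the open fingers. The rows probably need all five numbers, so I'll resend them that way.

{"op": "send_rows", "data": {
  "steps": [
    {"tx": 0.6,"ty": -0.375,"tz": 0,"turn": 0,"grip": 1},
    {"tx": 0.6,"ty": -0.375,"tz": 0,"turn": 0,"grip": 1},
    {"tx": 0.6,"ty": -0.375,"tz": 0,"turn": 0,"grip": 1},
    {"tx": 0.6,"ty": -0.375,"tz": 0,"turn": 0,"grip": 1},
    {"tx": 0.6,"ty": -0.375,"tz": 0,"turn": 0,"grip": 1},
    {"tx": 0.6,"ty": -0.375,"tz": 0,"turn": 0,"grip": 1},
    {"tx": 0.6,"ty": -0.375,"tz": 0,"turn": 0,"grip": 1},
    {"tx": 0.6,"ty": -0.375,"tz": 0,"turn": 0,"grip": 1},
    {"tx": 0,"ty": 0,"tz": 0,"turn": 0,"grip": 1},
    {"tx": 0,"ty": 0,"tz": 0,"turn": 0,"grip": 1}
  ]
}}

```text
time: 1.55
position: [0.4503, -0.3179, 0.2366]
tool_rot: [3.076, 0.636, -0.001]
ft_force: [0.7, -0.1, 0.2]
grip_width: 1.0
grip_force: 0.0
```

```bash
python3 look.py w2; python3 - <<'E'
import cv2,numpy as np
i=cv2.imread("pics/w2.png");h=cv2.cvtColor(i,cv2.COLOR_BGR2HSV)
m=cv2.inRange(h,(105,130,40),(130,255,255));n,l,s,c=cv2.connectedComponentsWithStats(m)
print(s[1:][s[1:,4]>100],c[1:][s[1:,4]>100])
E
```

```text
1.55 [[ 0.9181  0.3964 -0.0005  0.4503]
 [ 0.3964 -0.9181 -0.0008 -0.3179]
 [-0.0008  0.0006 -1.      0.2366]
 [ 0.      0.      0.      1.    ]]
[[307 200  28  30 571]] [[320.48336252 214.45884413]]
```

View pics/w2.png

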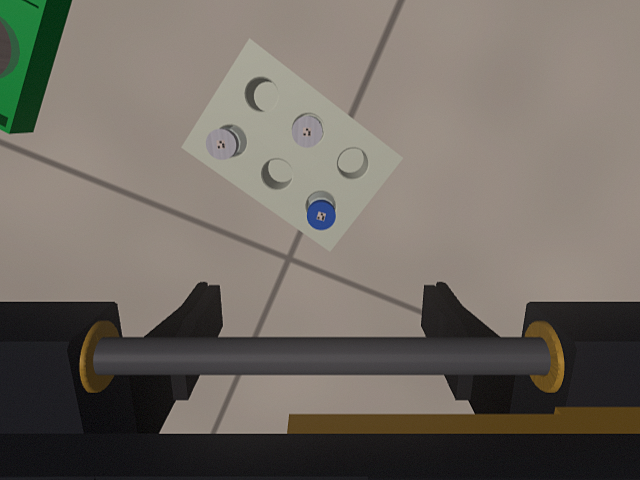

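The wrist view shows the blue cap at (321,215) in the rack's corner hole, with silver caps at (222,142) and (307,130). I'll triangulate it with the fixed cameras.

```bash
python3 - <<'E'
from h import *
import pickle
np.set_printoptions(precision=4,suppress=True)
t=ctrl.get_image("top");s=ctrl.get_image("side")
a=ray(t,t["cam_to_world"],(519,270.3));b=ray(s,s["cam_to_world"],(426,182.8))
d,T=pickle.load(open("w2.pk","rb"));c=ray(d,T,(320.8,215.2))
print(tri(a,b,c),plane(c,.08),plane(a,.08))
_,P=pose();print((P[:3,:3].T@(np.array([.570,.241,.23])-P[:3,3]))/.06)
E
```

```text
(array([ 0.4548, -0.3158,  0.0781]), [np.float64(0.0013610921590370146), np.float64(0.0008222319808113), np.float64(0.0005411717487341447)]) [ 0.4557 -0.3154  0.08  ] [ 0.4536 -0.3157  0.08  ]
[ 5.5183 -7.7824  0.1034]
```

{"op": "send_rows", "data": {
  "steps": [
    {"tx": 0.375,"ty": -0.65,"tz": 0,"turn": 0,"grip": 1},
    {"tx": 0.375,"ty": -0.65,"tz": 0,"turn": 0,"grip": 1},
    {"tx": 0.375,"ty": -0.65,"tz": 0,"turn": 0,"grip": 1},
    {"tx": 0.375,"ty": -0.65,"tz": 0,"turn": 0,"grip": 1},
    {"tx": 0.375,"ty": -0.65,"tz": 0,"turn": 0,"grip": 1},
    {"tx": 0.375,"ty": -0.65,"tz": 0,"turn": 0,"grip": 1},
    {"tx": 0.375,"ty": -0.65,"tz": 0,"turn": 0,"grip": 1},
    {"tx": 0.375,"ty": -0.65,"tz": 0,"turn": 0,"grip": 1},
    {"tx": 0.375,"ty": -0.65,"tz": 0,"turn": 0,"grip": 1},
    {"tx": 0.375,"ty": -0.65,"tz": 0,"turn": 0,"grip": 1},
    {"tx": 0.375,"ty": -0.65,"tz": 0,"turn": 0,"grip": 1},
    {"tx": 0.375,"ty": -0.65,"tz": 0,"turn": 0,"grip": 1}
  ]
}}

```text
time: 3.2
position: [0.5138, 0.2194, 0.2366]
tool_rot: [3.077, 0.632, 0.001]
ft_force: [1.1, -0.8, 0.7]
grip_width: 1.001
grip_force: 0.0
```

{"op": "send_rows", "data": {
  "steps": [
    {"tx": 0,"ty": 0,"tz": 0,"turn": 0,"grip": 1},
    {"tx": 0,"ty": 0,"tz": 0,"turn": 0,"grip": 1}
  ]
}}

```text
time: 3.45
position: [0.5134, 0.2179, 0.2362]
tool_rot: [3.076, 0.633, -0.001]
ft_force: [0.8, -1.0, 0.0]
grip_width: 1.003
grip_force: 0.0
```

```bash
python3 look.py w3
```

```text
3.45 [[ 0.9187  0.395  -0.0005  0.5134]
 [ 0.395  -0.9187 -0.0011  0.2179]
 [-0.0009  0.0008 -1.      0.2362]
 [ 0.      0.      0.      1.    ]]
```

View pics/w3.png

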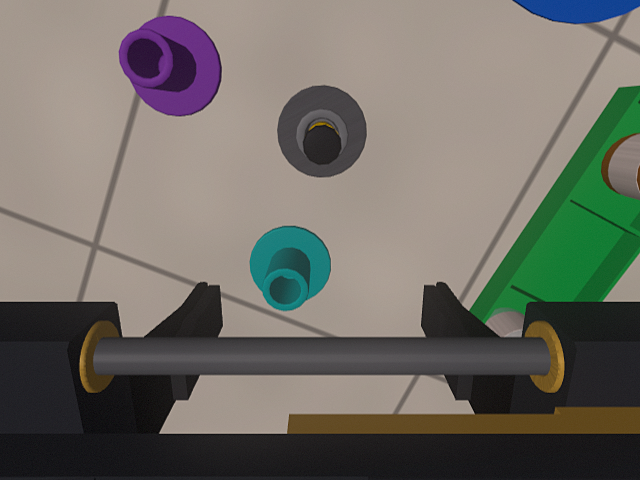

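The wrist view shows the pen's black top at (322,146) and the grey disc centred at (322,131). The pen stands upright in the grey holder. The turquoise look-alike is at (290,265) and the purple one at (170,65).

```bash
python3 - <<'E'
from h import *
import pickle
np.set_printoptions(precision=4,suppress=True)
t=ctrl.get_image("top")
a=ray(t,t["cam_to_world"],(174.7,196.5))
d,T=pickle.load(open("w3.pk","rb"));c=ray(d,T,(322,146));
print(tri(a,c),plane(c,.163),plane(ray(d,T,(322,131)),.008))
_,P=pose()
for p in([.570,.2405,.123],plane(c,.163)*[1,1,0]+[0,0,.123]):print((P[:3,:3].T@(np.array(p)-P[:3,3]))/.06)
E
```

```text
(array([0.5711, 0.2424, 0.1544]), [np.float64(0.0005612115707613731), np.float64(0.0005612115707612984)]) [0.5721 0.2423 0.163 ] [0.5737 0.2428 0.008 ]
[1.0183 0.0114 1.8883]
[ 1.0622 -0.0018  1.8883]
```

{"op": "send_rows", "data": {
  "steps": [
    {"tx": 0.52,"ty": 0,"tz": 0,"turn": 0,"grip": 1},
    {"tx": 0.52,"ty": 0,"tz": 0,"turn": 0,"grip": 1},
    {"tx": 0,"ty": 0,"tz": 0,"turn": 0,"grip": 1},
    {"tx": 0,"ty": 0,"tz": 0.47,"turn": 0,"grip": 1},
    {"tx": 0,"ty": 0,"tz": 0.47,"turn": 0,"grip": 1},
    {"tx": 0,"ty": 0,"tz": 0.47,"turn": 0,"grip": 1},
    {"tx": 0,"ty": 0,"tz": 0.47,"turn": 0,"grip": 1},
    {"tx": 0,"ty": 0,"tz": 0,"turn": 0,"grip": 1},
    {"tx": 0,"ty": 0,"tz": 0,"turn": 0,"grip": 1}
  ]
}}

```text
time: 4.68
position: [0.5708, 0.2437, 0.1251]
tool_rot: [3.077, 0.635, 0.002]
ft_force: [0.2, 0.6, 0.8]
grip_width: 1.003
grip_force: 0.0
```

{"op": "send_rows", "data": {
  "steps": [
    {"tx": 0,"ty": 0,"tz": 0,"turn": 0,"grip": 0},
    {"tx": 0,"ty": 0,"tz": 0,"turn": 0,"grip": 0},
    {"tx": 0,"ty": 0,"tz": 0,"turn": 0,"grip": 0},
    {"tx": 0,"ty": 0,"tz": 0,"turn": 0,"grip": 0},
    {"tx": 0,"ty": 0,"tz": 0,"turn": 0,"grip": 0},
    {"tx": 0,"ty": 0,"tz": 0,"turn": 0,"grip": 0},
    {"tx": 0,"ty": 0,"tz": 0,"turn": 0,"grip": 0},
    {"tx": 0,"ty": 0,"tz": 0,"turn": 0,"grip": 0},
    {"tx": 0,"ty": 0,"tz": 0,"turn": 0,"grip": 0},
    {"tx": 0,"ty": 0,"tz": 0,"turn": 0,"grip": 0}
  ],
  "newtons": 25
}}

```text
time: 5.92
position: [0.5702, 0.2441, 0.1236]
tool_rot: [3.076, 0.636, -0.0]
ft_force: [-0.0, -0.1, -0.7]
grip_width: 0.23
grip_force: 25.0
```

{"op": "send_rows", "data": {
  "steps": [
    {"tx": 0,"ty": 0,"tz": -0.1,"turn": 0,"grip": 0},
    {"tx": 0,"ty": 0,"tz": -0.2,"turn": 0,"grip": 0},
    {"tx": 0,"ty": 0,"tz": -0.3,"turn": 0,"grip": 0},
    {"tx": 0,"ty": 0,"tz": -0.3,"turn": 0,"grip": 0},
    {"tx": 0,"ty": 0,"tz": -0.3,"turn": 0,"grip": 0},
    {"tx": 0,"ty": 0,"tz": -0.3,"turn": 0,"grip": 0},
    {"tx": 0,"ty": 0,"tz": -0.3,"turn": 0,"grip": 0},
    {"tx": 0,"ty": 0,"tz": -0.3,"turn": 0,"grip": 0},
    {"tx": 0,"ty": 0,"tz": -0.3,"turn": 0,"grip": 0},
    {"tx": 0,"ty": 0,"tz": -0.3,"turn": 0,"grip": 0},
    {"tx": 0,"ty": 0,"tz": -0.2,"turn": 0,"grip": 0},
    {"tx": 0,"ty": 0,"tz": 0,"turn": 0,"grip": 0}
  ]
}}

```text
time: 7.42
position: [0.5707, 0.2446, 0.2988]
tool_rot: [-3.076, -0.636, -0.003]
ft_force: [0.0, 1.2, -1.4]
grip_width: 0.239
grip_force: 25.0
```

```bash
python3 - <<'E'
from h import *
np.set_printoptions(precision=4,suppress=True)
s,P=pose();print(s["time"],P,s["grip_width"],s["grip_force"],s["ft_force"])
print((P[:3,:3].T@(np.array([.4548,-.3157,.3])-P[:3,3]))/.06)
t=ctrl.get_image("side")["pixels"][:,:,::-1];cv2.imwrite("pics/s2.png",cv2.resize(t[100:340,120:440],(800,600)))
E
```

```text
7.425 [[ 0.918   0.3967  0.0015  0.5707]
 [ 0.3967 -0.918   0.0006  0.2446]
 [ 0.0016  0.     -1.      0.2988]
 [ 0.      0.      0.      1.    ]] 0.23860368879025615 24.995619349647313 [ 0.0038  1.248  -1.4222]
[-5.4763  7.8057 -0.0292]
```

View pics/s2.png

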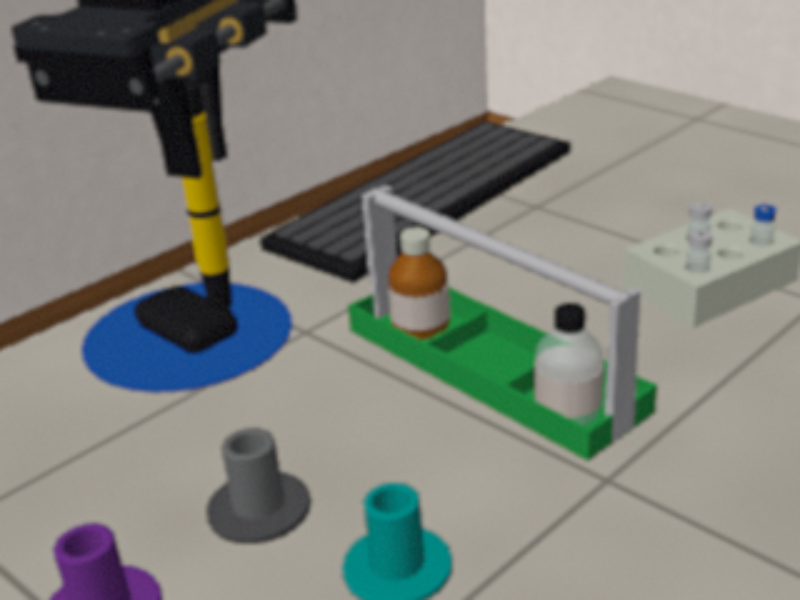

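The pen is held clear of the grey holder, with its nose at about (217,300) in the crop. Next I carry it over the handle at this height.

{"op": "send_rows", "data": {
  "steps": [
    {"tx": -0.1,"ty": 0.15,"tz": 0,"turn": 0,"grip": 0},
    {"tx": -0.2,"ty": 0.3,"tz": 0,"turn": 0,"grip": 0},
    {"tx": -0.25,"ty": 0.35,"tz": 0,"turn": 0,"grip": 0},
    {"tx": -0.25,"ty": 0.35,"tz": 0,"turn": 0,"grip": 0},
    {"tx": -0.25,"ty": 0.35,"tz": 0,"turn": 0,"grip": 0},
    {"tx": -0.25,"ty": 0.35,"tz": 0,"turn": 0,"grip": 0},
    {"tx": -0.25,"ty": 0.35,"tz": 0,"turn": 0,"grip": 0},
    {"tx": -0.25,"ty": 0.35,"tz": 0,"turn": 0,"grip": 0},
    {"tx": -0.25,"ty": 0.35,"tz": 0,"turn": 0,"grip": 0},
    {"tx": -0.25,"ty": 0.35,"tz": 0,"turn": 0,"grip": 0},
    {"tx": -0.25,"ty": 0.35,"tz": 0,"turn": 0,"grip": 0},
    {"tx": -0.25,"ty": 0.35,"tz": 0,"turn": 0,"grip": 0}
  ]
}}

```text
time: 8.98
position: [0.509, -0.0416, 0.2971]
tool_rot: [3.077, 0.635, -0.002]
ft_force: [0.1, 0.4, -1.2]
grip_width: 0.24
grip_force: 25.0
```

{"op": "send_rows", "data": {
  "steps": [
    {"tx": -0.25,"ty": 0.35,"tz": 0,"turn": 0,"grip": 0},
    {"tx": -0.25,"ty": 0.35,"tz": 0,"turn": 0,"grip": 0},
    {"tx": -0.25,"ty": 0.35,"tz": 0,"turn": 0,"grip": 0},
    {"tx": -0.25,"ty": 0.35,"tz": 0,"turn": 0,"grip": 0},
    {"tx": -0.25,"ty": 0.35,"tz": 0,"turn": 0,"grip": 0},
    {"tx": -0.25,"ty": 0.35,"tz": 0,"turn": 0,"grip": 0},
    {"tx": -0.25,"ty": 0.35,"tz": 0,"turn": 0,"grip": 0},
    {"tx": -0.25,"ty": 0.35,"tz": 0,"turn": 0,"grip": 0},
    {"tx": -0.25,"ty": 0.35,"tz": 0,"turn": 0,"grip": 0},
    {"tx": -0.2,"ty": 0.35,"tz": 0,"turn": 0,"grip": 0},
    {"tx": -0.1,"ty": 0.2,"tz": 0,"turn": 0,"grip": 0},
    {"tx": 0,"ty": 0.1,"tz": 0,"turn": 0,"grip": 0}
  ]
}}

```text
time: 10.48
position: [0.4599, -0.3106, 0.2974]
tool_rot: [-3.076, -0.634, 0.0]
ft_force: [0.1, 1.3, -1.2]
grip_width: 0.234
grip_force: 25.0
```

{"op": "send_rows", "data": {
  "steps": [
    {"tx": 0,"ty": 0,"tz": 0,"turn": 0,"grip": 0},
    {"tx": 0,"ty": 0,"tz": 0,"turn": 0,"grip": 0},
    {"tx": 0,"ty": 0,"tz": 0,"turn": 0,"grip": 0}
  ]
}}

```text
time: 10.85
position: [0.4604, -0.3092, 0.2979]
tool_rot: [3.076, 0.638, 0.0]
ft_force: [-0.7, 0.1, -1.0]
grip_width: 0.241
grip_force: 25.0
```

```bash
python3 - <<'E'
from h import *
np.set_printoptions(precision=4,suppress=True)
s,P=pose();print(s["time"],P,s["grip_width"],s["grip_force"],s["ft_force"])
print((P[:3,:3].T@(np.array([.4548,-.3157,.3])-P[:3,3]))/.06)
t=ctrl.get_image("side")["pixels"][:,:,::-1];cv2.imwrite("pics/s3f.png",t)
a=cv2.resize(t[60:220,360:520],(600,600),interpolation=cv2.INTER_CUBIC);cv2.imwrite("pics/s3.png",a)
cv2.imwrite("pics/t3f.png",ctrl.get_image("top")["pixels"][:,:,::-1])
E
python3 look.py w4
```

```text
10.85 [[ 0.9175  0.3978  0.0002  0.4604]
 [ 0.3978 -0.9175 -0.0001 -0.3092]
 [ 0.0001  0.0001 -1.      0.2979]
 [ 0.      0.      0.      1.    ]] 0.24074936034115982 24.995198131073266 [-0.7459  0.0788 -1.0055]
[-0.128   0.0627 -0.035 ]
10.95 [[ 0.9177  0.3973  0.0002  0.4602]
 [ 0.3973 -0.9177 -0.0002 -0.3096]
 [ 0.0001  0.0003 -1.      0.2979]
 [ 0.      0.      0.      1.    ]]
```

View pics/s3.png

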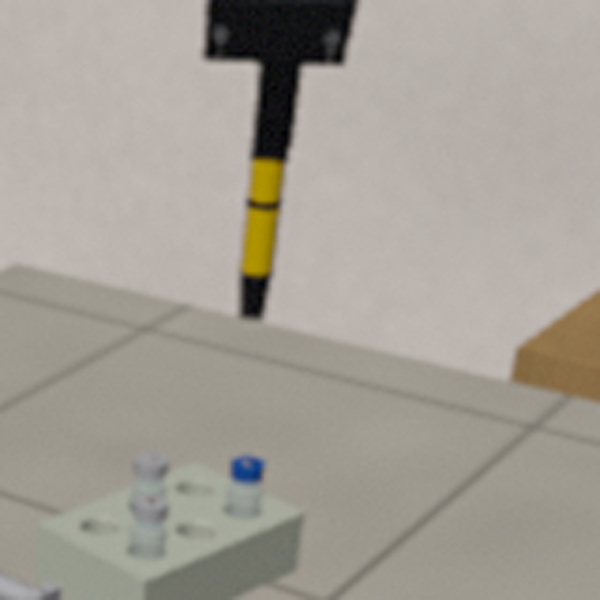

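The side crop shows the pen hanging almost plumb above the rack: yellow from (267,160) to (257,275), nose face at (251,317), blue cap at (246,463). I'll check this against the prediction and the wrist view.

```bash
python3 - <<'E'
from h import *
import pickle
np.set_printoptions(precision=4,suppress=True)
s,P=pose();d=ctrl.get_image("side");C=np.linalg.inv(d["cam_to_world"])
def prj(d,T,p):
    q=np.linalg.inv(T)@np.append(p,1);q=d["K"]@q[:3];return q[:2]/q[2]
for h in(0,25,50):
  for x in(P[:3,3],):
    print("side pred",h,prj(d,d["cam_to_world"],[x[0],x[1],x[2]-.1156+h/1000]))
m=cv2.inRange(cv2.cvtColor(cv2.imread("pics/s3f.png"),cv2.COLOR_BGR2HSV),(22,150,80),(33,255,255));m[:, :380]=0;m[:,480:]=0;m[220:]=0
y,x=np.nonzero(m);print("yellow rows",y.min(),y.max(),"axis x=",np.polyfit(y,x,1))
pr=[prj(d,d["cam_to_world"],[P[0,3],P[1,3],P[2,3]-.1156+h]) for h in(0,.1)];print("pred slope",(pr[1]-pr[0])[0]/(pr[1]-pr[0])[1])
print("nose side on plumb z",plane(ray(d,d["cam_to_world"],(426.9,144.3)),.182))
w,T=pickle.load(open("w4.pk","rb"));
for h in(0,.03,.08):print("wrist pred",prj(w,T,[P[0,3],P[1,3],P[2,3]-.1156+h]))
print("cap wrist",prj(w,T,[.4548,-.3157,.08]))
i=cv2.imread("pics/w4.png");cv2.imwrite("pics/w4c.png",cv2.resize(i[100:340,200:440],(600,600)))
E
```

```text
side pred 0 [427.7453 142.8845]
side pred 25 [428.9108 132.6058]
side pred 50 [430.1066 122.0593]
yellow rows 102 133 axis x= [ -0.106  441.7875]
pred slope -0.11338777211163552
nose side on plumb z [ 0.4575 -0.3009  0.182 ]
wrist pred [321.0229 238.4723]
wrist pred [320.9423 252.9108]
wrist pred [320.7565 286.2299]
cap wrist [324.9662 213.7507]
```

View pics/w4c.png

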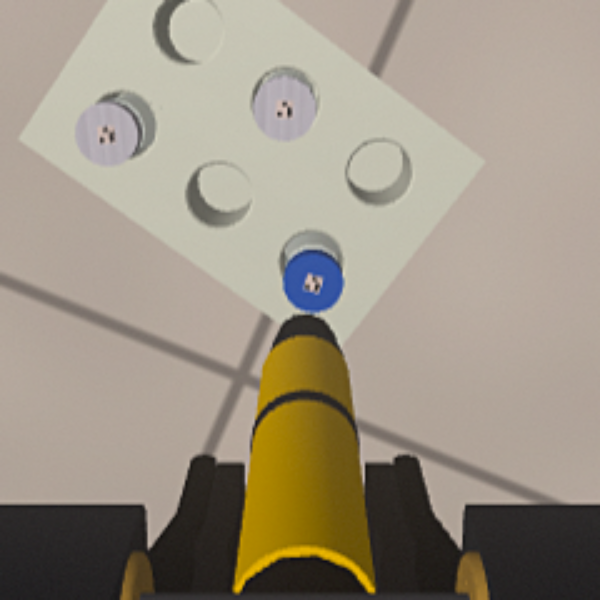

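The wrist crop shows the nose's front edge at full-image (322,226). Prediction puts the nose centre at (321,238), less 12 px for its 8 mm radius, so the pen is plumb and centred in the jaws. The cap is at (325,213), as predicted. Now I align and descend most of the way.

{"op": "send_rows", "data": {
  "steps": [
    {"tx": -0.06,"ty": 0.025,"tz": 0,"turn": 0,"grip": 0},
    {"tx": -0.06,"ty": 0.025,"tz": 0,"turn": 0,"grip": 0},
    {"tx": 0,"ty": 0,"tz": 0.1,"turn": 0,"grip": 0},
    {"tx": 0,"ty": 0,"tz": 0.2,"turn": 0,"grip": 0},
    {"tx": 0,"ty": 0,"tz": 0.2,"turn": 0,"grip": 0},
    {"tx": 0,"ty": 0,"tz": 0.2,"turn": 0,"grip": 0},
    {"tx": 0,"ty": 0,"tz": 0.2,"turn": 0,"grip": 0},
    {"tx": 0,"ty": 0,"tz": 0.2,"turn": 0,"grip": 0},
    {"tx": 0,"ty": 0,"tz": 0.1,"turn": 0,"grip": 0},
    {"tx": 0,"ty": 0,"tz": 0,"turn": 0,"grip": 0},
    {"tx": 0,"ty": 0,"tz": 0,"turn": 0,"grip": 0},
    {"tx": 0,"ty": 0,"tz": 0,"turn": 0,"grip": 0}
  ]
}}

```text
time: 12.55
position: [0.4549, -0.3158, 0.2263]
tool_rot: [3.076, 0.636, 0.001]
ft_force: [-0.6, 0.1, -1.4]
grip_width: 0.236
grip_force: 25.0
```

```bash
python3 - <<'E'
from h import *
np.set_printoptions(precision=4,suppress=True)
s,P=pose();print(s["time"],P[:3,3],(P[:3,:3].T@(np.array([.4548,-.3157,.206])-P[:3,3]))/.06)
t=ctrl.get_image("side")["pixels"][:,:,::-1];u=ctrl.get_image("top")["pixels"][:,:,::-1];w=ctrl.get_image("wrist")["pixels"][:,:,::-1]
c=lambda i,y,x,n:cv2.resize(i[y:y+n,x:x+n],(400,400),interpolation=cv2.INTER_CUBIC)
cv2.imwrite("pics/c5.png",np.hstack([c(t,130,390,80),c(w,170,270,110)]))
E
```

```text
12.55 [ 0.4549 -0.3158  0.2263] [-0.0013 -0.0019  0.3386]
```

View pics/c5.png

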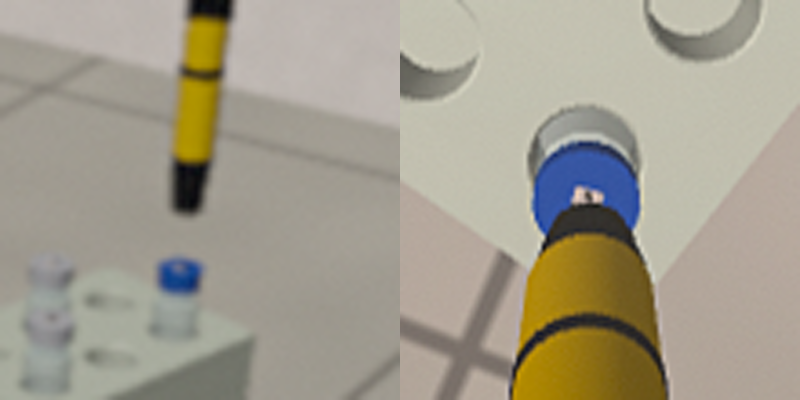

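In the left (side) crop, the nose face is at (186,209) and the cap centre at (180,264). That is a gap of about 28 mm, and the pen axis runs onto the cap. In the right (wrist) crop, the nose is centred sideways on the cap. I'll lower it another 18 mm.

{"op": "send_rows", "data": {
  "steps": [
    {"tx": 0,"ty": 0,"tz": 0.08,"turn": 0,"grip": 0},
    {"tx": 0,"ty": 0,"tz": 0.08,"turn": 0,"grip": 0},
    {"tx": 0,"ty": 0,"tz": 0.08,"turn": 0,"grip": 0},
    {"tx": 0,"ty": 0,"tz": 0.06,"turn": 0,"grip": 0},
    {"tx": 0,"ty": 0,"tz": 0,"turn": 0,"grip": 0},
    {"tx": 0,"ty": 0,"tz": 0,"turn": 0,"grip": 0},
    {"tx": 0,"ty": 0,"tz": 0,"turn": 0,"grip": 0},
    {"tx": 0,"ty": 0,"tz": 0,"turn": 0,"grip": 0},
    {"tx": 0,"ty": 0,"tz": 0,"turn": 0,"grip": 0}
  ]
}}

```text
time: 13.82
position: [0.4547, -0.3156, 0.2078]
tool_rot: [3.076, 0.636, 0.0]
ft_force: [0.2, 0.6, -1.4]
grip_width: 0.233
grip_force: 25.0
```

```bash
python3 - <<'E'
from h import *
np.set_printoptions(precision=4,suppress=True)
s,P=pose();print(s["time"],P[:3,3],s["grip_force"],s["grip_width"])
t=ctrl.get_image("side")["pixels"][:,:,::-1];u=ctrl.get_image("top")["pixels"][:,:,::-1];w=ctrl.get_image("wrist")["pixels"][:,:,::-1]
c=lambda i,y,x,n:cv2.resize(i[y:y+n,x:x+n],(400,400),interpolation=cv2.INTER_CUBIC)
cv2.imwrite("pics/c6.png",np.hstack([c(t,150,400,50),c(w,170,270,110)]))
E
```

```text
13.825 [ 0.4547 -0.3156  0.2078] 24.995176470838487 0.23285240771115392
```

View pics/c6.png

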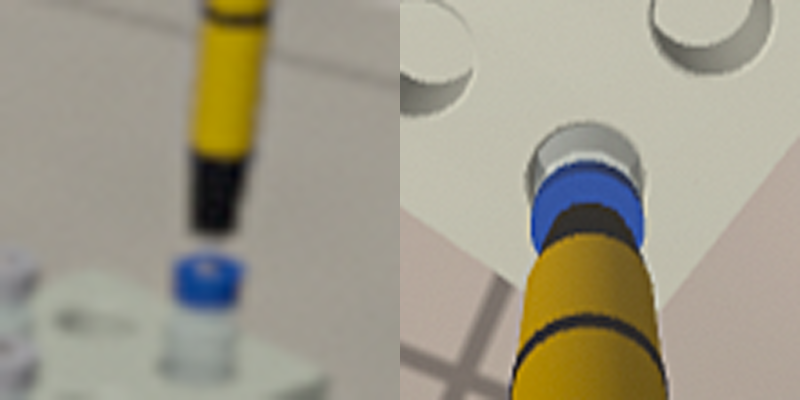

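The final crop shows the nose face centre at (213,230) and the cap centre at (208,267). The gap is about 11 mm, aligned in both views, and nothing is touching.

```bash
python3 -c "
from bench import ctrl
print(ctrl.close_job())"
```

```text
the job is handed in; nothing more can be done
None
```

I handed the job in with the reader still in the gripper, upright and centred over the blue cap, its nose about 11 mm above it by the camera images; I got no verdict back.

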